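# Vent the pressure bottle, then unscrew its cap and hold it above the mouth

### The arm

A 7-joint arm with a two-finger parallel gripper is mounted at the origin on the work surface. World frame = base frame: x ahead of the robot, y to its left, z up, the work surface at z = 0. Lengths are in m, angles in rad, forces in N, time in s.
With the tool pointing down it reaches from about 0.4 to 0.9 m from the base axis. Payload 5.5 kg.
Tool frame: the origin (TCP) lies on the centre line of the jaws, within the pads' length; the fingertips stand 25 mm ahead of it and the grasp point (between the pads) lies 6 mm ahead of it; y points along the fingers, x is the direction in which the jaws open and shut, and the axes are right-handed (so a half turn about y gives the same grasp; the last joint's range is limited). The gripper opens to 92 mm and grips with 3 to 60 N. Pads are 19 mm wide; open, the fingers measure 130 mm over their backs; the gripper's body (75 mm by 190 mm) begins 47 mm behind the grasp point.
Start: joints at [-0.866, 0.501, -0.427, 1.55, 0.221, 1.138, -0.21], TCP at [0.278, 0.588, 0.252] pointing down, gripper open.
Joint ranges: [-2.88, 2.88], [-0.31, 2.03], [-1.54, 1.56], [0.2, 2.42], [-1.41, 4.55], [0.19, 2.02], [-2.57, 2.57]. Speed limits (rad/s): [2.57, 2.57, 3.14, 3.14, 3.14, 3.14, 3.14].

### API

Orientations are given as a unit quaternion [w, x, y, z].
In Python, from workcell import get_obs, viewer, order gives the robot as it stands.
- The arm moves only by the shell command python3 -m jog 'ROWS' [OPENING]. ROWS is JSON, a list of rows, each an object of numbers: "x", "y", "z": the shift along the tool's x, y, z in m; "wx", "wy", "wz": the turn, a rotation vector about the tool's x, y, z in rad. In form: [{"x": .., "y": .., "z": .., "wx": .., "wy": .., "wz": ..}, ...]. A call has 1 to 20 rows; each row is the pose to reach, as a shift and turn from the pose commanded when the call began, along the tool's axes at that moment; what a row does not reach only later rows make up. A row lasts 1/12 s, in which the tool goes at most 41.7 mm and 7.16 degrees, less where a joint would pass 70% of its speed; a pose out of reach is approached as far as the arm can. A call with a gripper value outside its range is refused whole. OPENING is the opening, from 0 (shut) to 1 (fully open), set as the call begins (- or left out, the last holds). The fingers move at their own pace and stop on an object; the grip force is fixed at half the most. Time passes only in rows, so rows that repeat a pose let the fingers close. It gives the time, the measured TCP pose, the force and the opening at its end, in the units of the state.
- get_obs(): the state, without advancing time (a new reading comes with each control period).
- viewer.camera(name): name is "scene" or "top" or "wrist"; returns the picture (480x640x3 uint8, red, green, blue); there is no depth.
- viewer.camera_model(name): a dict with "fx", "fy", "cx", "cy" (pixels), "D" ([k1, k2, p1, p2, k3] as OpenCV has them; the pictures are not rectified), "rvec" (rotation vector, rad) and "tvec" (3), from world to camera coordinates, as OpenCV has them; the wrist camera has in their place "hand_eye" (4x4, takes a point from camera to tool coordinates, whose origin is the TCP and whose axes are the tool frame's). Camera axes: x right, y down, z forward; pixel columns grow to the right and rows downward; lengths in m; the calibration is good to about 2 mm. A picture is of the moment at which its call begins: read the wrist's pose just before it. camera_model takes no time and is no camera call.
- order.finish_job(): hands the job in, once; it reports no verdict.
The state is a dict: "clock": time; "joints": joint angles; "qd": joint speeds; "joint_torque": joint torques, N m; "eef_pos": TCP position; "tcp_rot": TCP orientation; "force": force on the tool from outside, world axes, zero at the start; "wrist_torque": the same for the moment, N m; "finger_gap": finger opening in m.
Only numpy, scipy, OpenCV 4.12 (cv2) and the standard library are available. Lean on these libraries where they do the work, as an engineer would, in place of code of your own. Each camera call takes 0.05 s, during which the arm holds its last target. There are 200 camera calls.

### The job

Bleed the blue pressure bottle before opening it: first turn the yellow vent handle to half open, 45 degrees. Then unscrew the tight red cap until its thread lets go, leaving the bottle seated in its holder, which braces it, and raise the cap straight up until its lower rim is about 20 mm above the mouth. Finish there still holding the cap in the gripper, level and centred over the mouth, and do not disturb the other things on the bench.

Things in the scene. Friction and masses are not known exactly. Their poses are not given: they have to be found in the camera images.
- vessel: Blue bottle, loose, about 0.9 kg, 84 mm square, 70 mm high, with a sloping shoulder and a 32 mm neck; mouth 116 mm above its underside. It stands in the holder's square well (1.5 mm play a side, walls 36 mm up its sides), so it cannot turn but could be pulled up. Origin: centre of its underside, z up. The vent pipe leaves along its -y; its -x face, with a yellow patch, is towards the robot.
- mouth (a point): Centre of the bottle's mouth (top of the neck), fixed to the bottle 116 mm above its underside; axes as the bottle's. A sprung rubber seal, 28 mm across, sits in the mouth, presses the closed cap up with about 12 N and rises to at most 8 mm above the mouth.
- cap: Red screw cap with a white stripe on top from its centre towards its +x, loose, 60 g, 54 mm diameter, 27 mm tall, twenty flat facets, hollow below (22 mm deep). Origin: centre of its lower rim, z up. Closed, the origin is 20 mm below the mouth and its x within 0.1 rad of the bottle's x. Below its rim are 20 mm of free space for fingertips. Facet centres lie at every 18 degrees from its x.
- cap_top (a point): Centre of the cap's top, 27 mm above its rim. Counterclockwise from above unscrews; tight, up to about 0.4 N m. By angle of the cap's x past the bottle's x: starts at -6 to 6 degrees; may rise 2.5 mm, pushed by the seal unless held down; lets go at 60 (left free, the seal pops it up to 15 mm below the mouth); can be lifted straight off at 63 to 82; hard stop at about 86.
- vent (a joint): Angle of the bottle's vent handle, rad: 0 shut (handle along the bottle's x, across the pipe, black-marked end to -x), grows counterclockwise from above to 1.571 fully open (along the bottle's y); half open is 0.785, a red mark on the white dial. Starts at 0 to 0.25, turns with about 0.08 N m of friction and stays where it is left.
- vent_grip (a point): Grip point of the vent handle, on its vertical turning axis, 110 mm from the bottle's centre along the bottle's -y, 108 mm above its underside. The handle is an upright yellow bar 38 mm long, 10 mm thick, 37 mm high (top 12 mm above this point, foot 25 mm below, dial 28 mm below); the point's x runs along the bar and turns with it.
- holder: Fixed grey steel holder with the square well that braces the bottle; base plate 130 mm square and 12 mm thick, the well floor is its top face. Origin: centre of the base plate's underside on the bench, axes as the bottle's. An arm at -y ends in a saddle under the vent valve.
- oil_a: Bystander: green oil bottle with black cap, 68 mm diameter, 200 mm tall, origin at the centre of its foot.
- oil_b: Bystander: grey oil bottle with red cap, 68 mm diameter, 190 mm tall, origin at the centre of its foot.
- mug: Bystander: white mug, 80 mm diameter, 90 mm tall, handle at its +y, origin at the centre of its foot.
- wrench: Bystander: steel wrench lying along its own x, origin at the middle of its underside.
- funnel: Bystander: orange funnel standing mouth down, 90 mm diameter, 100 mm tall, on the bench 135 to 165 mm from the bottle's axis, to the bottle's +y. Origin: centre of its foot.
- spare: Bystander: small black spare cap lying on the bench, 44 mm diameter, 20 mm tall, between bottle and robot. Origin: centre of its foot.
Mind the look-alikes: they are no part of the job. Of the things that look like the cap, the larger one is meant.

How it is judged:
By the outcome, as a careful person would: the job done as asked, in the order asked, and still so for the second after the job is handed in, while the arm keeps its last pose, push and grip.
It also fails if it takes over 51 s, if anything falls off the work surface, if the arm or the gripper's body presses on something with over 40 N, if the wrist force passes 120 N, or if a joint passes its speed limit or range.

## Working session

There is one attempt and no reset: what is moved stays moved. The work goes in short steps, Python scripts to look and compute and a shell command to move; the robot and the scene stay as the last step left them, time stands still between calls to the robot, and variables do not carry over. Pictures are saved under pics/ and viewed, about 8 in all and at most 12, crops included, and the job is handed in when it is done.

```bash
ls; mkdir -p pics
python3 - <<'E'
from workcell import get_obs, viewer
import cv2,numpy as np
o=get_obs();print({k:np.round(v,3).tolist() for k,v in o.items()})
for n in("scene","top"):
    im=viewer.camera(n);cv2.imwrite(f"pics/{n}0.png",im[:,:,::-1]);print(viewer.camera_model(n))
print(viewer.camera_model("wrist"))
E
```

```text
pics
{'clock': 0.0, 'joints': [-0.866, 0.502, -0.427, 1.551, 0.221, 1.138, -0.21], 'qd': [0.002, 0.001, 0.0, -0.002, -0.001, -0.0, -0.001], 'joint_torque': [0.0, -56.659, -5.816, -27.91, -0.069, 0.031, 0.0], 'eef_pos': [0.278, 0.587, 0.251], 'tcp_rot': [-0.597, 0.598, 0.378, -0.379], 'force': [-0.386, 0.247, 0.295], 'wrist_torque': [-0.03, -0.008, 0.03], 'finger_gap': 0.092}
{'fx': 546.4157859443575, 'fy': 546.4157859443575, 'cx': 322.21310859436574, 'cy': 248.81408020504088, 'D': array([0.03816915, 0.        , 0.        , 0.        , 0.        ]), 'rvec': array([ 0.97192209,  2.43717523, -1.09768968]), 'tvec': array([ 0.40853689, -0.18548855,  1.55605535])}
{'fx': 450.7861924495474, 'fy': 450.7861924495474, 'cx': 319.243563705175, 'cy': 239.73668195042893, 'D': array([0.00287425, 0.        , 0.        , 0.        , 0.        ]), 'rvec': array([ 2.13310398, -2.19082131,  0.14763836]), 'tvec': array([0.02838013, 0.55958954, 1.16997364])}
{'fx': 395.12475745330494, 'fy': 395.12475745330494, 'cx': 324.53402724842834, 'cy': 237.15014598375393, 'D': array([-0.06572259,  0.        ,  0.        ,  0.        ,  0.        ]), 'hand_eye': array([[ 9.99999755e-01,  4.86369790e-04,  5.03295782e-04,
        -2.57638014e-04],
       [-3.48958946e-04, -2.76870852e-01,  9.60907077e-01,
        -1.33756306e-01],
       [ 6.06704105e-04, -9.60907017e-01, -2.76870614e-01,
         7.40064060e-02],
       [ 0.00000000e+00,  0.00000000e+00,  0.00000000e+00,
         1.00000000e+00]])}
```

View pics/scene0.png

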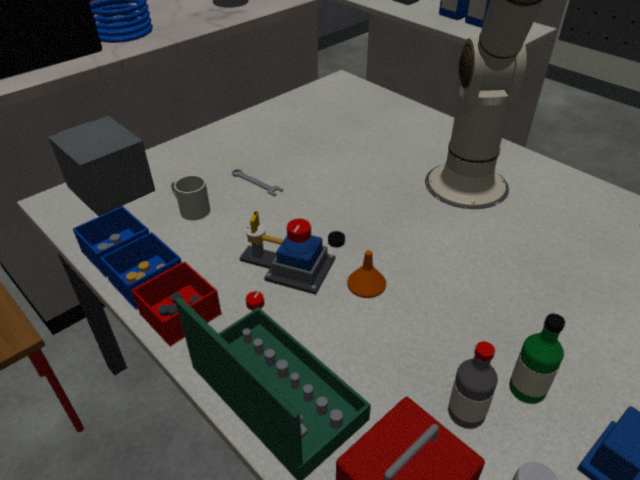

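View pics/top0.png

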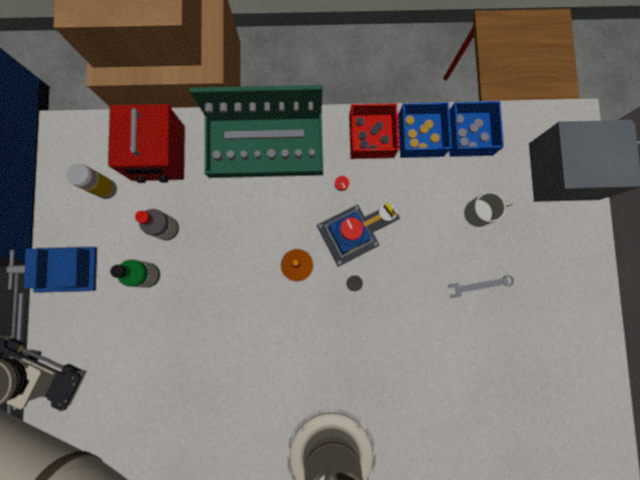

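The screw cap is at scene (298,230) / top (351,229). The rivals are a small red cap on the bench at scene (255,299) / top (342,183) and oil_b's red cap at top (142,217). The first fits: it is the larger one and sits on the blue bottle in the holder, next to the vent. I'll confirm with a crop and measure.

```bash
cat > h.py <<'E'
import cv2,numpy as np
from scipy.spatial.transform import Rotation as R
from workcell import get_obs, viewer
def pose():
    o=get_obs();q=np.array(o["tcp_rot"]);return np.array(o["eef_pos"]),R.from_quat(q[[1,2,3,0]]).as_matrix()
def cam(n,P=None):
    m=viewer.camera_model(n);K=np.array([[m["fx"],0,m["cx"]],[0,m["fy"],m["cy"]],[0,0,1]])
    if n=="wrist":
        p,Rt=P or pose();H=m["hand_eye"];Rc=Rt@H[:3,:3];c=p+Rt@H[:3,3]
    else:
        Rc=cv2.Rodrigues(m["rvec"])[0].T;c=-Rc@m["tvec"]
    return K,m["D"],Rc,c
def ray(n,uv,P=None):
    K,D,Rc,c=cam(n,P);u=cv2.undistortPoints(np.array(uv,float).reshape(-1,1,2),K,D)[:,0]
    d=np.c_[u,np.ones(len(u))]@Rc.T;return c,d
def onz(n,uv,z,P=None):
    c,d=ray(n,uv,P);return c+d*((z-c[2])/d[:,2])[:,None]
def proj(n,X,P=None):
    K,D,Rc,c=cam(n,P);X=(np.atleast_2d(X)-c)@Rc
    return cv2.projectPoints(X,np.zeros(3),np.zeros(3),K,D)[0][:,0]
def mask(im,lo,hi):
    return cv2.inRange(cv2.cvtColor(im,cv2.COLOR_RGB2HSV),lo,hi)
def red(im): return mask(im,(0,130,70),(6,255,255))|mask(im,(172,130,70),(180,255,255))
def blobs(m,a=15):
    n,l,s,c=cv2.connectedComponentsWithStats(m);return [(c[i].round(1).tolist(),s[i].tolist()) for i in range(1,n) if s[i][4]>=a]
E
python3 - <<'E'
from h import *
t=cv2.imread("pics/top0.png")[:,:,::-1].copy();s=cv2.imread("pics/scene0.png")[:,:,::-1].copy()
b=lambda im,x,y,w,h,k:cv2.resize(im[y:y+h,x:x+w],None,fx=k,fy=k,interpolation=cv2.INTER_CUBIC)
cv2.imwrite("pics/crop1.png",np.hstack([b(t,310,170,100,100,4),b(s,230,200,120,120,400/120)])[:,:,::-1])
for n,im,(x,y,w,h) in(("top",t,(310,170,100,100)),("scene",s,(230,200,120,120))):
    for nm,m in(("red",red(im)),("yel",mask(im,(20,120,80),(34,255,255))),("blue",mask(im,(100,120,50),(125,255,255)))):
        z=np.zeros_like(m);z[y:y+h,x:x+w]=m[y:y+h,x:x+w]
        print(n,nm,blobs(z))
print("cap@.135",onz("top",[(351,229)],.135))
E
```

```text
top red [([341.3, 182.5], [335, 176, 14, 14, 144]), ([351.1, 228.8], [340, 218, 23, 22, 351])]
top yel [([389.5, 208.6], [385, 203, 11, 13, 51]), ([371.6, 219.9], [364, 215, 16, 11, 70])]
top blue [([347.3, 234.9], [329, 212, 41, 41, 549])]
scene red [([298.3, 226.2], [287, 219, 24, 16, 287]), ([254.1, 298.3], [246, 291, 18, 14, 186])]
scene yel [([253.5, 217.2], [250, 212, 8, 10, 38]), ([271.0, 238.2], [262, 234, 21, 9, 69])]
scene blue [([299.7, 248.2], [277, 236, 45, 25, 654])]
cap@.135 [[ 0.57214343 -0.06401543  0.135     ]]
```

View pics/crop1.png

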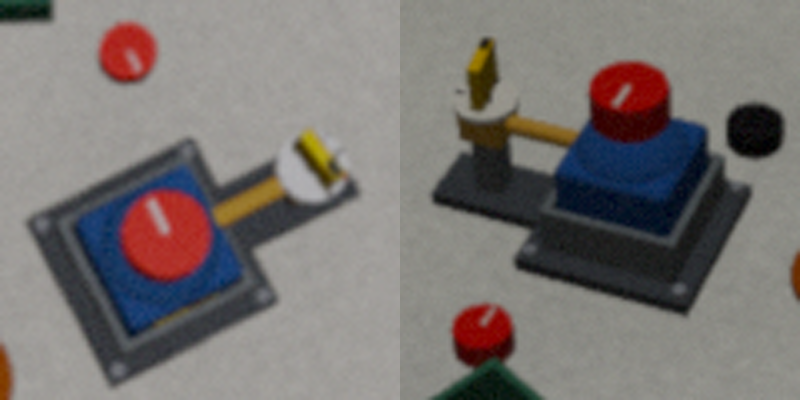

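The crop confirms it: the large red cap (top 351,229) sits on the blue bottle, with the vent and white dial at top (388,212). The small red cap at (342,183) lies loose on the bench. Next I'll work out the yaw and the approach.

```bash
cat >> h.py <<'E'
def to_tool(target,xdir=None,zup=0):
    """shift (tool axes) and rotvec (tool axes) from measured pose to target with y down and jaw x along xdir (world yaw, deg)"""
    p,Rt=pose();d=Rt.T@(np.array(target)-p);best=None
    if xdir is not None:
        for a in (xdir,xdir+180):
            x=np.array([np.cos(np.radians(a)),np.sin(np.radians(a)),0]);y=np.array([0,0,-1.]);G=np.c_[x,y,np.cross(x,y)]
            w=R.from_matrix(Rt.T@G).as_rotvec();print("xdir",a,"w",w.round(3),np.degrees(np.linalg.norm(w)).round(1))
    return d.round(4)
E
python3 - <<'E'
from h import *
p,Rt=pose();print(p.round(3),Rt.round(3).tolist())
S=onz("top",[(310+x/4,170+y/4) for x,y in((187,150),(42,222),(118,370),(265,297))],.012)
print(S.round(3));c=S.mean(0);print("centre",c)
for i,j in((3,0),(2,1)):d=S[i]-S[j];print("x-edge",np.degrees(np.arctan2(-d[1],-d[0])))
for i,j in((0,1),(3,2)):d=S[j]-S[i];print("y-edge",np.degrees(np.arctan2(-d[0],d[1])))
for n,uv,z in(("oilA",(130,272),.2),("oilB",(142,217),.19),("funnel",(297,265),.05)):print(n,onz("top",[uv],z))
# vent-top from bar: two view
print("handle top mean", onz("top",[(390,208.5)],.13))
for q in((.57,-.065,.35),):print(to_tool(q,25))
E
```

```text
[0.278 0.587 0.251] [[0.427, -0.001, -0.904], [0.904, -0.002, 0.427], [-0.002, -1.0, 0.0]]
[[ 0.65  -0.092  0.012]
 [ 0.602  0.009  0.012]
 [ 0.499 -0.04   0.012]
 [ 0.547 -0.142  0.012]]
centre [ 0.57447931 -0.06640202  0.012     ]
x-edge 25.560751050206388
x-edge 25.346030786768264
y-edge 25.17721148911232
y-edge 24.839346893666082
oilA [[0.47677329 0.44760125 0.2       ]]
oilB [[0.60485676 0.42702508 0.19      ]]
funnel [[0.49310411 0.07369949 0.05      ]]
handle top mean [[ 0.62185257 -0.16326969  0.13      ]]
xdir 25 w [ 0.001  0.693 -0.002] 39.7
xdir 205 w [-2.000e-03 -2.449e+00 -1.000e-03] 140.3
[-0.4647 -0.0984 -0.543 ]
```

Yaw is about 25.2°, the bottle axis is at (0.5735, -0.065) and the vent axis at about (0.620, -0.1645). I'll move to a viewing pose above both, with the jaw yaw at about -60°.

```bash
python3 -m jog '[{"y":-0.04},{"x":-0.498,"y":-0.05,"z":-0.588,"wy":2.18},{"x":-0.498,"y":-0.05,"z":-0.588,"wy":2.18},{"x":-0.498,"y":-0.05,"z":-0.588,"wy":2.18},{"x":-0.498,"y":-0.05,"z":-0.588,"wy":2.18},{"x":-0.498,"y":-0.05,"z":-0.588,"wy":2.18},{"x":-0.498,"y":-0.05,"z":-0.588,"wy":2.18},{"x":-0.498,"y":-0.05,"z":-0.588,"wy":2.18},{"x":-0.498,"y":-0.05,"z":-0.588,"wy":2.18},{"x":-0.498,"y":-0.05,"z":-0.588,"wy":2.18},{"x":-0.498,"y":-0.05,"z":-0.588,"wy":2.18},{"x":-0.498,"y":-0.05,"z":-0.588,"wy":2.18},{"x":-0.498,"y":-0.05,"z":-0.588,"wy":2.18},{"x":-0.498,"y":-0.05,"z":-0.588,"wy":2.18},{"x":-0.498,"y":-0.05,"z":-0.588,"wy":2.18},{"x":-0.498,"y":-0.05,"z":-0.588,"wy":2.18},{"x":-0.498,"y":-0.05,"z":-0.588,"wy":2.18},{"x":-0.498,"y":-0.05,"z":-0.588,"wy":2.18},{"x":-0.498,"y":-0.05,"z":-0.588,"wy":2.18},{"x":-0.498,"y":-0.05,"z":-0.588,"wy":2.18}]' 1
python3 - <<'E'
from h import *
print(get_obs()["joints"]);print(to_tool((.597,-.115,.30),-60))
E
```

```text
[-0.86581802  0.50176509 -0.42680564  1.55131949  0.22085136  1.13828342
 -0.21030422]
xdir -60 w [ 2.000e-03  2.176e+00 -1.000e-03] 124.7
xdir 120 w [-0.001 -0.965 -0.002] 55.3
[-0.4983 -0.0484 -0.5888]invalid input at $[0]: expected keys x, y, z, wx, wy, wz
```

```bash
python3 -m jog '[{"x":0,"y":-0.04,"z":0,"wx":0,"wy":0,"wz":0},{"x":-0.498,"y":-0.05,"z":-0.588,"wx":0,"wy":2.18,"wz":0},{"x":-0.498,"y":-0.05,"z":-0.588,"wx":0,"wy":2.18,"wz":0},{"x":-0.498,"y":-0.05,"z":-0.588,"wx":0,"wy":2.18,"wz":0},{"x":-0.498,"y":-0.05,"z":-0.588,"wx":0,"wy":2.18,"wz":0},{"x":-0.498,"y":-0.05,"z":-0.588,"wx":0,"wy":2.18,"wz":0},{"x":-0.498,"y":-0.05,"z":-0.588,"wx":0,"wy":2.18,"wz":0},{"x":-0.498,"y":-0.05,"z":-0.588,"wx":0,"wy":2.18,"wz":0},{"x":-0.498,"y":-0.05,"z":-0.588,"wx":0,"wy":2.18,"wz":0},{"x":-0.498,"y":-0.05,"z":-0.588,"wx":0,"wy":2.18,"wz":0},{"x":-0.498,"y":-0.05,"z":-0.588,"wx":0,"wy":2.18,"wz":0},{"x":-0.498,"y":-0.05,"z":-0.588,"wx":0,"wy":2.18,"wz":0},{"x":-0.498,"y":-0.05,"z":-0.588,"wx":0,"wy":2.18,"wz":0},{"x":-0.498,"y":-0.05,"z":-0.588,"wx":0,"wy":2.18,"wz":0},{"x":-0.498,"y":-0.05,"z":-0.588,"wx":0,"wy":2.18,"wz":0},{"x":-0.498,"y":-0.05,"z":-0.588,"wx":0,"wy":2.18,"wz":0},{"x":-0.498,"y":-0.05,"z":-0.588,"wx":0,"wy":2.18,"wz":0},{"x":-0.498,"y":-0.05,"z":-0.588,"wx":0,"wy":2.18,"wz":0},{"x":-0.498,"y":-0.05,"z":-0.588,"wx":0,"wy":2.18,"wz":0},{"x":-0.498,"y":-0.05,"z":-0.588,"wx":0,"wy":2.18,"wz":0}]' 1
python3 - <<'E'
from h import *
print(get_obs()["joints"]);print(to_tool((.597,-.115,.30),-60))
E
```

```text
clock: 1.77
eef_pos: [0.5971, -0.1204, 0.3014]
tcp_rot: [-0.609, 0.611, -0.357, 0.358]
force: [-0.1, -1.3, 1.3]
finger_gap: 0.0916
[-0.04712946  0.35637758  0.25987972  1.62259916 -0.09374884  1.17446133
 -0.82639121]
xdir -60 w [ 0.002 -0.012  0.003] 0.7
xdir 120 w [-5.000e-03  3.129e+00  3.000e-03] 179.3
[-0.0047  0.0014  0.0026]
```

Run:
```python
from h import *
P=pose();im=viewer.camera("wrist");cv2.imwrite("pics/w1.png",im[:,:,::-1])
print(blobs(red(im),80));print(blobs(mask(im,(20,120,80),(34,255,255)),40))
print(proj("wrist",[(.5735,-.065,.135),(.6203,-.1645,.132)],P))
```

```text
[([490.5, 22.7], [422, 0, 132, 62, 2318]), ([432.5, 37.3], [382, 3, 103, 69, 297]), ([322.6, 54.5], [303, 33, 41, 45, 1357]), ([246.7, 210.6], [211, 175, 72, 71, 3790])]
[([585.6, 5.4], [576, 0, 21, 13, 196]), ([566.0, 39.7], [555, 27, 22, 25, 399]), ([607.2, 44.0], [588, 30, 40, 29, 816]), ([552.8, 64.8], [542, 52, 23, 26, 433]), ([603.6, 84.7], [593, 74, 22, 23, 402]), ([565.9, 84.2], [556, 78, 18, 16, 175]), ([383.3, 213.3], [373, 191, 19, 52, 521]), ([326.5, 204.2], [301, 199, 52, 11, 391]), ([102.1, 349.0], [96, 316, 20, 61, 387]), ([547.5, 351.4], [535, 321, 19, 56, 319])]
[[246.2588396  214.54637292]
 [385.94724497 223.35246283]]
```

View pics/w1.png

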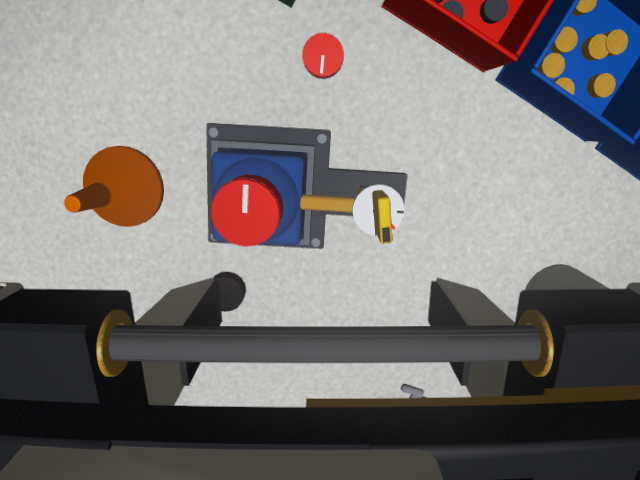

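Wrist view: large cap at (247,211) with the stripe pointing up, vent bar from about (380,193) to (387,242) on the white dial at (379,211), red mark near (392,228). I'll enlarge it and measure.

Run:
```python
from h import *
im=cv2.imread("pics/w1.png")[:,:,::-1].copy();P=pose()
cr=im[165:260,330:425];cv2.imwrite("pics/vz.png",cv2.resize(cr,None,fx=6,fy=6,interpolation=cv2.INTER_CUBIC)[:,:,::-1])
hsv=cv2.cvtColor(im,cv2.COLOR_RGB2HSV)
m=red(im);c=np.zeros_like(m);c[170:250,205:290]=m[170:250,205:290]
print("red V hist",np.percentile(hsv[...,2][c>0],[5,25,50,75,95]))
br=((c>0)&(hsv[...,2]>190)).astype(np.uint8)
cn=max(cv2.findContours(br,cv2.RETR_EXTERNAL,cv2.CHAIN_APPROX_NONE)[0],key=cv2.contourArea)
e=cv2.fitEllipse(cv2.convexHull(cn));print(e,onz("wrist",[e[0]],.135,P))
w=np.zeros_like(m);w[178:240,215:280]=((hsv[178:240,215:280,1]<90)&(hsv[178:240,215:280,2]>150))*255
w&=cv2.fillPoly(np.zeros_like(w),[cv2.convexHull(cn)],255)
ys,xs=np.nonzero(w);X=onz("wrist",np.c_[xs,ys],.135,P)[:,:2];u,s,vt=np.linalg.svd(X-X.mean(0));d=vt[0];d*=np.sign(d[0]);print("stripe",len(xs),X.mean(0),np.degrees(np.arctan2(d[1],d[0])))
# screws of holder
g=onz("wrist",[(213,132),(322,138.5),(316,242.5)],.012,P);print(g.round(4))
d=g[0]-g[1];print("yaw y",np.degrees(np.arctan2(-d[0],d[1])));d=g[1]-g[2];print("yaw x",np.degrees(np.arctan2(d[1],d[0])),"centre",(g[0]+g[2])/2)
y=mask(im,(18,100,60),(36,255,255));v=hsv[...,2][190:246,370:396][y[190:246,370:396]>0];print(np.percentile(v,[5,25,50,75,95]))
wd=((hsv[...,1]<40)&(hsv[...,2]>190)).astype(np.uint8);print("dial",[b for b in blobs(wd[:260],100) if 340<b[0][0]<420])
```

```text
red V hist [ 81. 206. 209. 213. 217.]
((244.65142822265625, 212.59335327148438), (64.12274169921875, 68.03533172607422), 125.52666473388672) [[ 0.57495684 -0.06645817  0.135     ]]
stripe 154 [ 0.58482075 -0.06160843] 23.671361785527477
[[ 0.5999  0.009   0.012 ]
 [ 0.6492 -0.0937  0.012 ]
 [ 0.5469 -0.1431  0.012 ]]
yaw y 25.64858173814712
yaw x 25.78600677183031 centre [ 0.57341127 -0.06704016  0.012     ]
[ 85.   90.5 183.  219.  219. ]
dial [([374.3, 31.9], [368, 24, 15, 17, 106])]
```

View pics/vz.png

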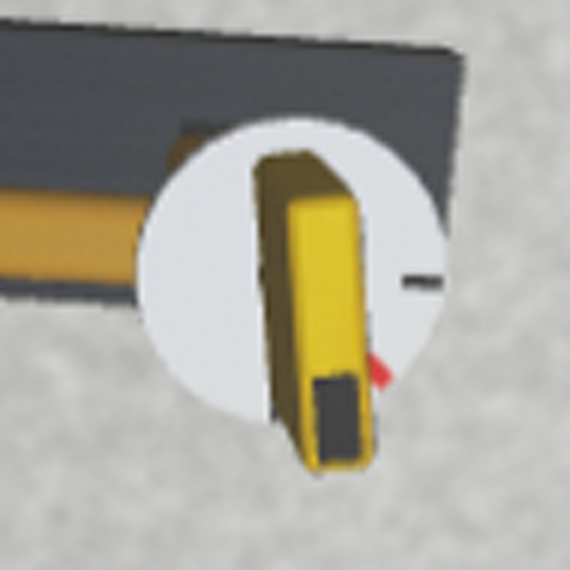

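Run:
```python
from h import *
P=pose();h=onz("wrist",[(383.8,198.3),(387,242.8)],.132,P);d=h[0]-h[1]
b=np.degrees(np.arctan2(d[1],d[0]));c=h.mean(0);print("len",np.linalg.norm(d),"bar",b,"c",c)
print("dial",onz("wrist",[(378.7,210)],.092,P))
y=np.radians(25.5);print("pred",.5742+.11*np.sin(y),-.0665-.11*np.cos(y))
j=b-90;print("jaw",j);g=(c[0],c[1],.120+.006)
print(to_tool(g,j))
```

```text
len 0.036444831939266495 bar 35.683718247223204 c [ 0.62232422 -0.16636508  0.132     ]
dial [[ 0.62247323 -0.16641533  0.092     ]]
pred 0.6215562206489125 -0.16578438127848466
jaw -54.316281752776796
xdir -54.316281752776796 w [ 0.002 -0.113  0.005] 6.5
xdir 125.6837182472232 w [-0.007  3.029  0.004] 173.6
[0.0488 0.1755 0.001 ]
```

```bash
python3 -m jog '[{"x":0.025,"y":0.03,"z":0,"wx":0,"wy":-0.06,"wz":0},{"x":0.049,"y":0.06,"z":0.001,"wx":0.002,"wy":-0.113,"wz":0.005},{"x":0.049,"y":0.1,"z":0.001,"wx":0.002,"wy":-0.113,"wz":0.005},{"x":0.049,"y":0.12,"z":0.001,"wx":0.002,"wy":-0.113,"wz":0.005},{"x":0.049,"y":0.12,"z":0.001,"wx":0.002,"wy":-0.113,"wz":0.005},{"x":0.049,"y":0.12,"z":0.001,"wx":0.002,"wy":-0.113,"wz":0.005}]' 0.5
python3 - <<'E'
from h import *
print(to_tool((.6223,-.1664,.126),-54.3))
E
```

```text
clock: 2.32
eef_pos: [0.6206, -0.1552, 0.1803]
tcp_rot: [0.632, -0.63, 0.322, -0.317]
force: [0.2, -0.1, 1.3]
finger_gap: 0.056
xdir -54.3 w [ 0.     0.01  -0.008] 0.7
xdir 125.7 w [-0.012 -3.131 -0.   ] 179.4
[ 0.0104  0.0542 -0.0053]
```

```bash
python3 -m jog '[{"x":0.01,"y":0.01,"z":-0.005,"wx":0,"wy":0.01,"wz":-0.005},{"x":0.01,"y":0.01,"z":-0.005,"wx":0,"wy":0.01,"wz":-0.005},{"x":0.01,"y":0.01,"z":-0.005,"wx":0,"wy":0.01,"wz":-0.005},{"x":0.01,"y":0.01,"z":-0.005,"wx":0,"wy":0.01,"wz":-0.005}]' -
python3 - <<'E'
from h import *
print(to_tool((.6223,-.1664,.126),-54.3))
E
```

```text
clock: 2.65
eef_pos: [0.6243, -0.1673, 0.173]
tcp_rot: [0.63, -0.628, 0.322, -0.324]
force: [-0.3, -0.4, 0.1]
finger_gap: 0.0459
xdir -54.3 w [-0.004 -0.001  0.002] 0.2
xdir 125.7 w [-3.000e-03  3.141e+00 -6.000e-03] 180.0
[-0.002   0.047  -0.0013]
```

```bash
python3 -m jog '[{"x":-0.002,"y":0.015,"z":-0.001,"wx":0,"wy":0,"wz":0},{"x":-0.002,"y":0.035,"z":-0.001,"wx":0,"wy":0,"wz":0},{"x":-0.002,"y":0.047,"z":-0.001,"wx":0,"wy":0,"wz":0},{"x":-0.002,"y":0.047,"z":-0.001,"wx":0,"wy":0,"wz":0},{"x":-0.002,"y":0.047,"z":-0.001,"wx":0,"wy":0,"wz":0},{"x":-0.002,"y":0.047,"z":-0.001,"wx":0,"wy":0,"wz":0}]' -
python3 - <<'E'
from h import *
print(to_tool((.6223,-.1664,.126),-54.3))
P=pose();im=viewer.camera("wrist");cv2.imwrite("pics/w2.png",im[:,:,::-1])
E
```

```text
clock: 3.15
eef_pos: [0.6224, -0.1661, 0.1257]
tcp_rot: [0.63, -0.628, 0.322, -0.324]
force: [-0.6, 0.3, 0.3]
finger_gap: 0.0458
xdir -54.3 w [-0.003 -0.     0.001] 0.2
xdir 125.7 w [-2.000e-03  3.141e+00 -5.000e-03] 180.0
[ 0.0002 -0.0003 -0.0003]
```

View pics/w2.png

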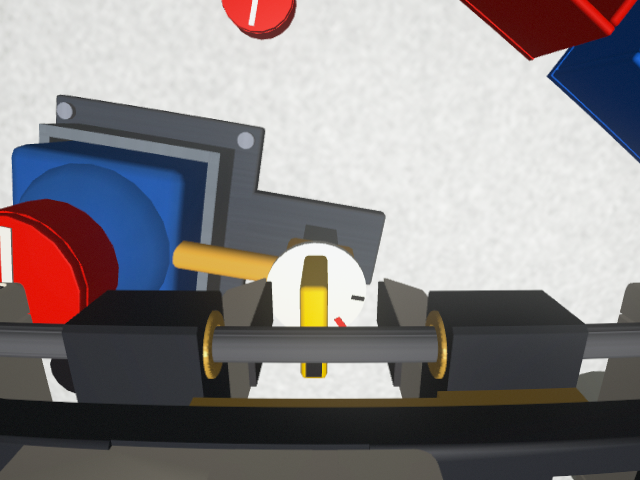

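Run:
```python
from h import *
im=cv2.imread("pics/w2.png")[:,:,::-1].copy();hsv=cv2.cvtColor(im,cv2.COLOR_RGB2HSV)
m=mask(im,(20,150,150),(34,255,255))
for v in(295,310,320,365,372):
    xs=np.nonzero(m[v,280:360])[0]+280
    if len(xs):print(v,xs.min(),xs.max(),onz("wrist",[((xs.min()+xs.max())/2,v)],.132))
p,Rt=pose();print(p,Rt[:,0])
c=onz("wrist",[(313.5,310),(313.5,370)],.132);print(Rt.T@(c-p).T)
```

```text
295 301 326 [[ 0.63452146 -0.15374254  0.132     ]]
310 301 326 [[ 0.62977458 -0.15709735  0.132     ]]
320 301 326 [[ 0.62654145 -0.15938181  0.132     ]]
365 301 326 [[ 0.61124374 -0.17018534  0.132     ]]
372 301 326 [[ 0.60874387 -0.17194997  0.132     ]]
[ 0.62264699 -0.16613141  0.12590306] [ 0.58334252 -0.81222476  0.0015644 ]
[[-0.00317032 -0.00336756]
 [-0.00606233 -0.00615155]
 [ 0.01108091 -0.01378622]]
```

The bar sits 3.3 mm off the jaw centre, which agrees with the top camera. I'll recentre and grip.

```bash
python3 -m jog '[{"x":-0.003,"y":0,"z":0.001,"wx":0,"wy":0,"wz":0},{"x":-0.003,"y":0,"z":0.001,"wx":0,"wy":0,"wz":0},{"x":-0.003,"y":0,"z":0.001,"wx":0,"wy":0,"wz":0}]' -
python3 -m jog '[{"x":0,"y":0,"z":0,"wx":0,"wy":0,"wz":0},{"x":0,"y":0,"z":0,"wx":0,"wy":0,"wz":0},{"x":0,"y":0,"z":0,"wx":0,"wy":0,"wz":0},{"x":0,"y":0,"z":0,"wx":0,"wy":0,"wz":0},{"x":0,"y":0,"z":0,"wx":0,"wy":0,"wz":0},{"x":0,"y":0,"z":0,"wx":0,"wy":0,"wz":0},{"x":0,"y":0,"z":0,"wx":0,"wy":0,"wz":0}]' 0
```

```text
clock: 3.45
eef_pos: [0.6211, -0.1625, 0.1253]
tcp_rot: [0.63, -0.628, 0.322, -0.323]
force: [0.0, -0.4, 0.2]
finger_gap: 0.0454
clock: 4.03
eef_pos: [0.6207, -0.1627, 0.1246]
tcp_rot: [0.63, -0.628, 0.322, -0.323]
force: [0.5, 0.3, 0.2]
finger_gap: 0.0096
```

```bash
python3 -m jog '[{"x":0,"y":0,"z":0,"wx":0,"wy":-0.06,"wz":0},{"x":0,"y":0,"z":0,"wx":0,"wy":-0.12,"wz":0},{"x":0,"y":0,"z":0,"wx":0,"wy":-0.18,"wz":0},{"x":0,"y":0,"z":0,"wx":0,"wy":-0.24,"wz":0},{"x":0,"y":0,"z":0,"wx":0,"wy":-0.3,"wz":0},{"x":0,"y":0,"z":0,"wx":0,"wy":-0.36,"wz":0},{"x":0,"y":0,"z":0,"wx":0,"wy":-0.42,"wz":0},{"x":0,"y":0,"z":0,"wx":0,"wy":-0.48,"wz":0},{"x":0,"y":0,"z":0,"wx":0,"wy":-0.54,"wz":0},{"x":0,"y":0,"z":0,"wx":0,"wy":-0.59,"wz":0},{"x":0,"y":0,"z":0,"wx":0,"wy":-0.607,"wz":0},{"x":0,"y":0,"z":0,"wx":0,"wy":-0.607,"wz":0},{"x":0,"y":0,"z":0,"wx":0,"wy":-0.607,"wz":0}]' -
python3 - <<'E'
from h import *
o=get_obs();print(o["joints"].round(3) if hasattr(o["joints"],"round") else o["joints"],o["force"],o["wrist_torque"]);print(to_tool((.6205,-.163,.125),-19.6))
P=pose();im=viewer.camera("wrist");cv2.imwrite("pics/w3.png",im[:,:,::-1])
cv2.imwrite("pics/w3c.png",cv2.resize(im[200:400,150:450],None,fx=2,fy=2)[:,:,::-1])
E
```

```text
clock: 5.12
eef_pos: [0.6209, -0.1631, 0.1246]
tcp_rot: [0.697, -0.696, 0.12, -0.121]
force: [1.8, -0.1, -0.9]
finger_gap: 0.0096
[ 0.165  0.59   0.07   1.685 -0.053  0.867 -0.085] [ 1.84617121 -0.06560197 -0.9188421 ] [-0.20030002 -0.1062561   0.07393799]
xdir -19.6 w [-0.002 -0.     0.002] 0.1
xdir 160.4 w [-3.000e-03  3.141e+00 -3.000e-03] 180.0
[-0.0004 -0.0004 -0.0001]
```

View pics/w3.png

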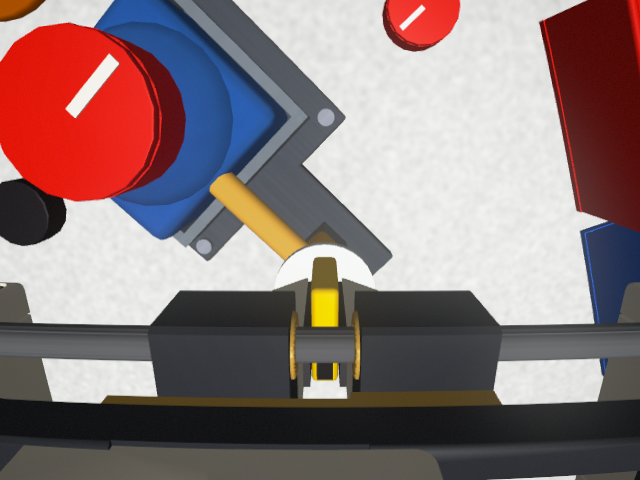

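Bar gripped and turned; the stripe runs (70,112)→(115,60), screws at (326,117) and (204,246). I'll release, lift and verify from above.

```bash
python3 -m jog '[{"x":0,"y":0,"z":0,"wx":0,"wy":0,"wz":0},{"x":0,"y":0,"z":0,"wx":0,"wy":0,"wz":0},{"x":0,"y":0,"z":0,"wx":0,"wy":0,"wz":0},{"x":0,"y":0,"z":0,"wx":0,"wy":0,"wz":0}]' 0.4
python3 -m jog '[{"x":0,"y":-0.01,"z":0,"wx":0,"wy":0,"wz":0},{"x":0,"y":-0.03,"z":0,"wx":0,"wy":0,"wz":0},{"x":0,"y":-0.06,"z":0,"wx":0,"wy":0,"wz":0},{"x":0,"y":-0.1,"z":0,"wx":0,"wy":0,"wz":0},{"x":-0.025,"y":-0.14,"z":-0.02,"wx":0,"wy":0,"wz":0},{"x":-0.05,"y":-0.17,"z":-0.02,"wx":0,"wy":0,"wz":0},{"x":-0.05,"y":-0.17,"z":-0.02,"wx":0,"wy":0,"wz":0},{"x":-0.05,"y":-0.17,"z":-0.02,"wx":0,"wy":0,"wz":0},{"x":-0.05,"y":-0.17,"z":-0.02,"wx":0,"wy":0,"wz":0}]' 1
python3 - <<'E'
from h import *
im=cv2.imread("pics/w3.png")
P=pose();im=viewer.camera("wrist");cv2.imwrite("pics/w4.png",im[:,:,::-1])
c=proj("wrist",[(.6205,-.163,.11),(.5725,-.0645,.135)],P).astype(int);print(c)
f=lambda q:cv2.resize(im[max(q[1]-50,0):max(q[1]-50,0)+100,q[0]-50:q[0]+50],(400,400),interpolation=cv2.INTER_CUBIC)
print([max(q[1]-50,0) for q in c],[q[0]-50 for q in c])
cv2.imwrite("pics/w4c.png",np.hstack([f(c[0]),f(c[1])])[:,:,::-1])
E
```

```text
clock: 5.5
eef_pos: [0.6206, -0.1628, 0.1246]
tcp_rot: [0.697, -0.696, 0.12, -0.12]
force: [0.7, 0.0, 0.2]
finger_gap: 0.0321
clock: 6.25
eef_pos: [0.5669, -0.165, 0.2954]
tcp_rot: [0.697, -0.696, 0.119, -0.121]
force: [-0.6, -0.4, -0.4]
finger_gap: 0.0903
[[384 193]
 [282  92]]
[np.int64(143), np.int64(42)] [np.int64(334), np.int64(232)]
```

View pics/w4c.png

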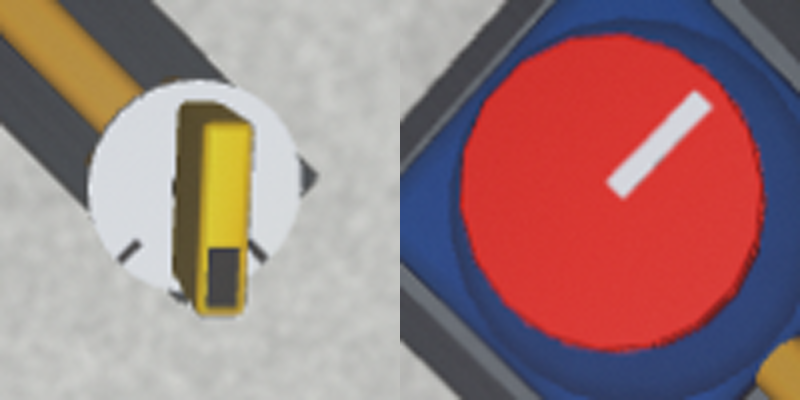

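Vent bar upright at crop (225,215), evenly between the two black dial marks at (131,250) and (258,250), so it covers the red half-open mark. I'll get numbers for the vent and the cap.

Run:
```python
from h import *
P=pose();im=cv2.imread("pics/w4.png")[:,:,::-1].copy();hsv=cv2.cvtColor(im,cv2.COLOR_RGB2HSV)
ang=lambda d:np.degrees(np.arctan2(d[1],d[0]))
f=lambda pts,ox,oy:[(ox+x/4,oy+y/4) for x,y in pts]
b=onz("wrist",f([(229,123),(220,312)],334,143),.132,P);print("bar",ang(b[0]-b[1]),b.mean(0))
m=onz("wrist",f([(131,250),(258,250),(195,188)],334,143),.092,P);a=[ang(m[2]-m[i]) for i in(0,1)];print("marks",a,np.mean(a))
mm=red(im);c=np.zeros_like(mm);c[40:145,232:332]=mm[40:145,232:332]
br=((c>0)&(hsv[...,2]>190)).astype(np.uint8)
cn=max(cv2.findContours(br,cv2.RETR_EXTERNAL,cv2.CHAIN_APPROX_NONE)[0],key=cv2.contourArea)
h=onz("wrist",cv2.convexHull(cn).reshape(-1,2).astype(float),.135,P)[:,:2].astype(np.float32)
(cx,cy),r=cv2.minEnclosingCircle(h);print("cap",cx,cy,r)
s=onz("wrist",f([(616,188),(703,100)],132,42),.135,P);print("stripe",ang(s[1]-s[0]),s[0])
K=hsv[...,1]<60
g=onz("wrist",[(326,117)],.012,P)
print("height check top joint7",get_obs()["joints"][6]);
j=ang(s[1]-s[0])-54;print("jaw",j,to_tool((cx,cy,.19),j))
```

```text
bar 70.3139713174717 [ 0.62126053 -0.16218826  0.132     ]
marks [np.float64(25.904871966185553), np.float64(117.01617131687894)] 71.46052164153224
cap 0.5731726884841919 -0.06344956159591675 0.02640570141375065
stripe 23.918849424497523 [ 0.57478828 -0.06297271  0.135     ]
height check top joint7 -0.0754414706891647
xdir -30.081150575502477 w [-0.002  0.184  0.001] 10.6
xdir 149.91884942449752 w [ 1.000e-03 -2.957e+00  3.000e-03] 169.4
jaw -30.081150575502477 [-0.0278  0.1042  0.0975]
```

```bash
python3 -m jog '[{"x":-0.01,"y":0.03,"z":0.03,"wx":0,"wy":0.08,"wz":0},{"x":-0.02,"y":0.06,"z":0.065,"wx":0,"wy":0.16,"wz":0},{"x":-0.028,"y":0.09,"z":0.0975,"wx":0,"wy":0.184,"wz":0},{"x":-0.028,"y":0.104,"z":0.0975,"wx":0,"wy":0.184,"wz":0},{"x":-0.028,"y":0.104,"z":0.0975,"wx":0,"wy":0.184,"wz":0},{"x":-0.028,"y":0.104,"z":0.0975,"wx":0,"wy":0.184,"wz":0}]' 1
python3 - <<'E'
from h import *
print(to_tool((.5730,-.0638,.126),-30.1))
P=pose();im=viewer.camera("wrist");cv2.imwrite("pics/w5.png",im[:,:,::-1])
E
```

```text
clock: 6.8
eef_pos: [0.5717, -0.0634, 0.1881]
tcp_rot: [0.683, -0.683, 0.184, -0.181]
force: [-0.1, -0.9, 0.9]
finger_gap: 0.0915
xdir -30.1 w [ 0.001  0.002 -0.004] 0.3
xdir 149.9 w [-6.000e-03 -3.139e+00 -2.000e-03] 179.9
[0.0016 0.0621 0.0003]
```

View pics/w5.png

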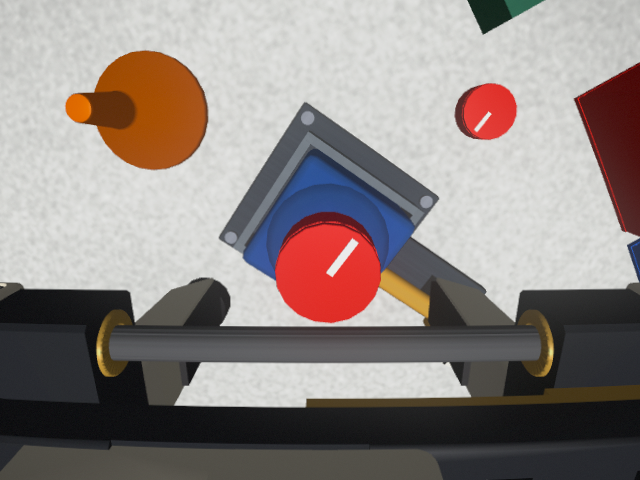

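Cap top at (329,270), between the fingers; holder screws at (308,118), (427,202), (230,238).

Run:
```python
from h import *
P=pose();im=cv2.imread("pics/w5.png")[:,:,::-1].copy();hsv=cv2.cvtColor(im,cv2.COLOR_RGB2HSV)
ang=lambda d:np.degrees(np.arctan2(d[1],d[0]))
mm=red(im);c=np.zeros_like(mm);c[200:324,260:400]=mm[200:324,260:400]
br=((c>0)&(hsv[...,2]>185)).astype(np.uint8)
cn=max(cv2.findContours(br,cv2.RETR_EXTERNAL,cv2.CHAIN_APPROX_NONE)[0],key=cv2.contourArea)
hh=cv2.convexHull(cn).reshape(-1,2).astype(float)
h=onz("wrist",hh,.135,P)[:,:2].astype(np.float32)
(cx,cy),r=cv2.minEnclosingCircle(h);print("cap",cx,cy,r,cv2.boundingRect(hh.astype(np.int32)))
g=onz("wrist",[(307.5,118),(427,202),(230.5,238)],.012,P);print("yaws",ang(g[0]-g[2]),ang(g[0]-g[1])-90,"ctr",(g[1]+g[2])/2)
s=onz("wrist",[(329.5,274.5),(355,241)],.135,P);print("stripe",ang(s[1]-s[0]),s[0])
print(to_tool((cx,cy,.126),ang(s[1]-s[0])-54))
```

```text
cap 0.5753031373023987 -0.06581553816795349 0.02736121416091919 (275, 225, 106, 98)
yaws 25.697796912963568 25.749210605409914 ctr [ 0.57513385 -0.06721379  0.012     ]
stripe 24.645544227212618 [ 0.57591467 -0.06626238  0.135     ]
xdir -29.354455772787382 w [-0.    -0.013 -0.   ] 0.7
xdir 150.6455442272126 w [ 1.000e-03  3.129e+00 -0.000e+00] 179.3
[0.0025 0.0639 0.0004]
```

```bash
python3 -m jog '[{"x":0.002,"y":0.02,"z":0,"wx":0,"wy":-0.01,"wz":0},{"x":0.002,"y":0.04,"z":0,"wx":0,"wy":-0.01,"wz":0},{"x":0.002,"y":0.055,"z":0,"wx":0,"wy":-0.01,"wz":0},{"x":0.002,"y":0.063,"z":0,"wx":0,"wy":-0.01,"wz":0},{"x":0.002,"y":0.063,"z":0,"wx":0,"wy":-0.01,"wz":0},{"x":0.002,"y":0.063,"z":0,"wx":0,"wy":-0.01,"wz":0}]' 1
python3 -m jog '[{"x":0,"y":0,"z":0,"wx":0,"wy":0,"wz":0},{"x":0,"y":0,"z":0,"wx":0,"wy":0,"wz":0},{"x":0,"y":0,"z":0,"wx":0,"wy":0,"wz":0},{"x":0,"y":0,"z":0,"wx":0,"wy":0,"wz":0},{"x":0,"y":0,"z":0,"wx":0,"wy":0,"wz":0},{"x":0,"y":0,"z":0,"wx":0,"wy":0,"wz":0},{"x":0,"y":0,"z":0,"wx":0,"wy":0,"wz":0}]' 0
```

```text
clock: 7.35
eef_pos: [0.5755, -0.0662, 0.1286]
tcp_rot: [0.684, -0.683, 0.18, -0.182]
force: [0.0, 0.6, 0.0]
finger_gap: 0.0919
clock: 7.93
eef_pos: [0.5736, -0.0638, 0.1276]
tcp_rot: [0.685, -0.683, 0.18, -0.179]
force: [-3.5, 2.5, 4.3]
finger_gap: 0.0535
```

```bash
python3 -m jog '[{"x":-0.001,"y":0,"z":0,"wx":0,"wy":-0.04,"wz":0},{"x":-0.001,"y":0,"z":0,"wx":0,"wy":-0.1,"wz":0},{"x":-0.001,"y":0,"z":0,"wx":0,"wy":-0.16,"wz":0},{"x":-0.001,"y":0,"z":0,"wx":0,"wy":-0.22,"wz":0},{"x":-0.001,"y":0,"z":0,"wx":0,"wy":-0.28,"wz":0},{"x":-0.001,"y":0,"z":0,"wx":0,"wy":-0.34,"wz":0},{"x":-0.001,"y":0,"z":0,"wx":0,"wy":-0.4,"wz":0},{"x":-0.001,"y":0,"z":0,"wx":0,"wy":-0.4,"wz":0},{"x":-0.001,"y":0,"z":0,"wx":0,"wy":-0.4,"wz":0}]' 0
python3 - <<'E'
from h import *
o=get_obs();print(np.round(o["wrist_torque"],2));to_tool((0,0,0),-29.5)
P=pose();im=viewer.camera("wrist");cv2.imwrite("pics/w6.png",im[:,:,::-1])
E
```

```text
clock: 8.68
eef_pos: [0.5739, -0.0642, 0.1277]
tcp_rot: [0.706, -0.705, 0.041, -0.042]
force: [-0.9, 0.6, 2.1]
finger_gap: 0.0537
[-0.    0.17  0.14]
xdir -29.5 w [-0.002  0.399  0.001] 22.8
xdir 150.5 w [ 2.000e-03 -2.743e+00  3.000e-03] 157.2
```

View pics/w6.png

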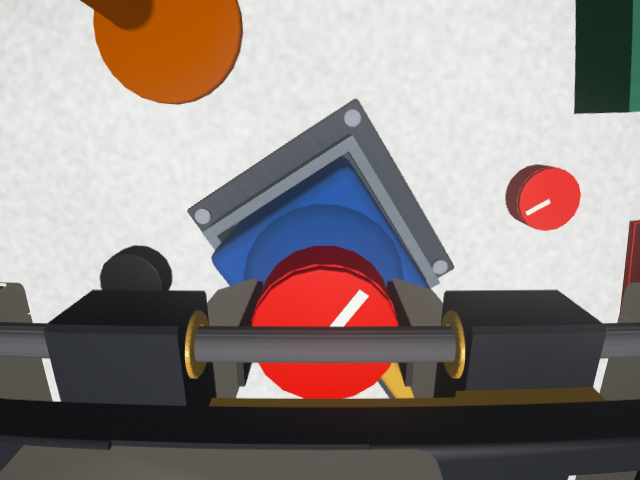

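Picture 10: the stripe (335,323)→(363,293) keeps its angle relative to the jaws while the holder has turned in view, so the cap follows the gripper. I'll check that numerically with the rest of the turn.

```bash
python3 -m jog '[{"x":0,"y":0,"z":0,"wx":0,"wy":-0.06,"wz":0},{"x":0,"y":0,"z":0,"wx":0,"wy":-0.12,"wz":0},{"x":0,"y":0,"z":0,"wx":0,"wy":-0.18,"wz":0},{"x":0,"y":0,"z":0,"wx":0,"wy":-0.24,"wz":0},{"x":0,"y":0,"z":0,"wx":0,"wy":-0.3,"wz":0},{"x":0,"y":0,"z":0,"wx":0,"wy":-0.36,"wz":0},{"x":0,"y":0,"z":0,"wx":0,"wy":-0.42,"wz":0},{"x":0,"y":0,"z":0,"wx":0,"wy":-0.48,"wz":0},{"x":0,"y":0,"z":0,"wx":0,"wy":-0.54,"wz":0},{"x":0,"y":0,"z":0,"wx":0,"wy":-0.6,"wz":0},{"x":0,"y":0,"z":0,"wx":0,"wy":-0.66,"wz":0},{"x":0,"y":0,"z":0,"wx":0,"wy":-0.72,"wz":0},{"x":0,"y":0,"z":0,"wx":0,"wy":-0.78,"wz":0},{"x":0,"y":0,"z":0,"wx":0,"wy":-0.84,"wz":0},{"x":0,"y":0,"z":0,"wx":0,"wy":-0.89,"wz":0},{"x":0,"y":0,"z":0,"wx":0,"wy":-0.89,"wz":0},{"x":0,"y":0,"z":0,"wx":0,"wy":-0.89,"wz":0}]' 0
cat >> h.py <<'E'
def stripe(n,P,im,c,z,r=.021):
    hsv=cv2.cvtColor(im,cv2.COLOR_RGB2HSV);a=np.linspace(0,2*np.pi,40)
    poly=proj(n,np.c_[c[0]+r*np.cos(a),c[1]+r*np.sin(a),0*a+z],P).astype(np.int32)
    m=cv2.fillPoly(np.zeros(im.shape[:2],np.uint8),[poly],255)
    m&=((hsv[...,1]<110)&(hsv[...,2]>(180 if n=="wrist" else 110))).astype(np.uint8)*255
    if n=="wrist": m[323:]=0
    ys,xs=np.nonzero(m);X=onz(n,np.c_[xs,ys],z,P)[:,:2];d=np.linalg.svd(X-X.mean(0))[2][0];d*=np.sign(d@(X.mean(0)-c))
    return len(xs),np.degrees(np.arctan2(d[1],d[0])).round(1),X.mean(0).round(4)
E
python3 - <<'E'
from h import *
o=get_obs();print(np.round(o["wrist_torque"],2),np.round(o["joints"],2));to_tool((0,0,0),-29.5)
P=pose();im=viewer.camera("wrist");cv2.imwrite("pics/w7.png",im[:,:,::-1])
t=viewer.camera("top");cv2.imwrite("pics/t7.png",t[:,:,::-1])
c=(.5738,-.0641)
print(stripe("wrist",P,im,c,.135))
print(stripe("wrist",P,cv2.imread("pics/w5.png")[:,:,::-1].copy(),c,.135), "(w5 needs own pose)")
E
```

```text
clock: 10.15
eef_pos: [0.5756, -0.064, 0.1291]
tcp_rot: [-0.655, 0.655, 0.269, -0.265]
force: [0.6, 1.5, 6.8]
finger_gap: 0.0538
[0.18 0.14 0.01] [ 0.25  0.5  -0.24  1.84  0.16  0.81  0.71]
xdir -29.5 w [-1.000e-03  1.289e+00  6.000e-03] 73.8
xdir 150.5 w [ 6.000e-03 -1.853e+00  1.000e-03] 106.2
(427, np.float64(96.5), array([ 0.5747, -0.0498]))
(1114, np.float64(-138.8), array([ 0.5658, -0.0618])) (w5 needs own pose)
```

View pics/w7.png

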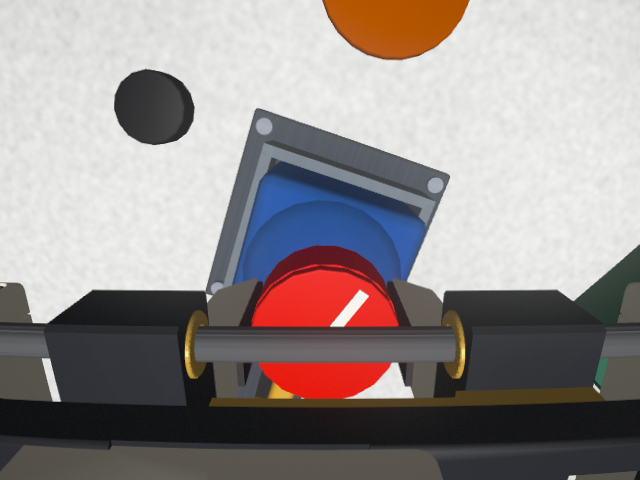

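The cap turned 73.8° with the gripper without slipping (stripe yaw 96.5–98°, about 72° past the bottle's x). Now the straight lift.

```bash
python3 -m jog '[{"x":0,"y":-0.003,"z":0,"wx":0,"wy":0,"wz":0},{"x":0,"y":-0.006,"z":0,"wx":0,"wy":0,"wz":0},{"x":0,"y":-0.01,"z":0,"wx":0,"wy":0,"wz":0},{"x":0,"y":-0.014,"z":0,"wx":0,"wy":0,"wz":0},{"x":0,"y":-0.018,"z":0,"wx":0,"wy":0,"wz":0},{"x":0,"y":-0.022,"z":0,"wx":0,"wy":0,"wz":0},{"x":0,"y":-0.026,"z":0,"wx":0,"wy":0,"wz":0},{"x":0,"y":-0.031,"z":0,"wx":0,"wy":0,"wz":0},{"x":0,"y":-0.036,"z":0,"wx":0,"wy":0,"wz":0},{"x":0,"y":-0.04,"z":0,"wx":0,"wy":0,"wz":0},{"x":0,"y":-0.04,"z":0,"wx":0,"wy":0,"wz":0},{"x":0,"y":-0.04,"z":0,"wx":0,"wy":0,"wz":0},{"x":0,"y":-0.04,"z":0,"wx":0,"wy":0,"wz":0}]' 0
python3 - <<'E'
from h import *
o=get_obs();print(o["eef_pos"],o["force"]);to_tool((.5738,-.0641,.1676),44.3)
P=pose();s=viewer.camera("scene");t=viewer.camera("top");w=viewer.camera("wrist")
for n,i in(("s8",s),("t8",t),("w8",w)):cv2.imwrite(f"pics/{n}.png",i[:,:,::-1])
c=proj("scene",[(.5738,-.0641,.13)]).astype(int)[0];print(c)
f=cv2.resize(s[c[1]-45:c[1]+45,c[0]-60:c[0]+60],(533,400),interpolation=cv2.INTER_CUBIC);g=cv2.resize(w[200:400,225:425-70],(260,400))
cv2.imwrite("pics/c8.png",np.hstack([f,g])[:,:,::-1])
E
```

```text
clock: 11.33
eef_pos: [0.5738, -0.0644, 0.1676]
tcp_rot: [0.655, -0.655, -0.268, 0.266]
force: [-0.5, 0.4, -1.0]
finger_gap: 0.054
[ 0.57381909 -0.06435148  0.16757559] [-0.51266549  0.38740871 -0.96139   ]
xdir 44.3 w [0.    0.002 0.002] 0.2
xdir 224.3 w [ 3.00e-03 -3.14e+00 -0.00e+00] 179.9
[297 226]
```

View pics/c8.png

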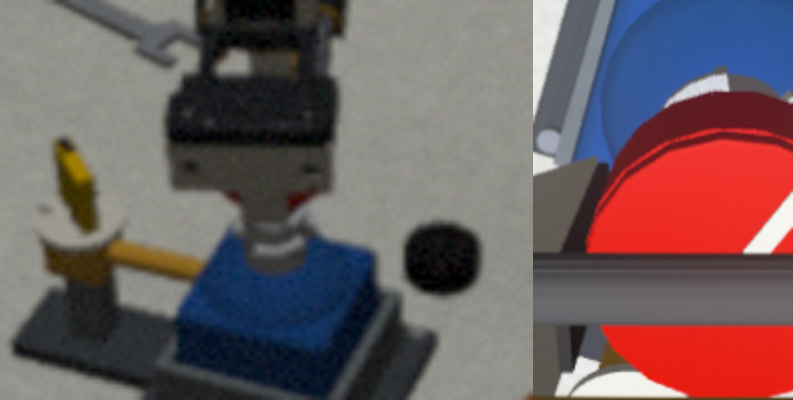

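Picture 12: cap raised clear, bottle seated in the holder, vent handle still at the mark. Force is about -1 N, so only the cap's weight. One numeric check for slip of the cap in the grip, then I'll hand in.

Run:
```python
from h import *
for n in("w6","w7","w8"):
    im=cv2.imread(f"pics/{n}.png")[:,:,::-1].copy();hsv=cv2.cvtColor(im,cv2.COLOR_RGB2HSV)
    b=((red(im)>0)&(hsv[...,2]>185))[240:326,230:420];ys,xs=np.nonzero(b);r=np.nonzero(b[70])[0]
    d=((red(im)>0)[225:326,325-230+230-0]);print(n,"top-edge row",240+ys[b.sum(1)[ys]>5].min(),"width row310",r.max()-r.min(),"red top row",225+np.nonzero(d)[0].min())
from workcell import order
o=get_obs();print(o["clock"],o["eef_pos"],o["force"],o["finger_gap"])
t0=cv2.imread("pics/top0.png").astype(int);t8=cv2.imread("pics/t8.png").astype(int)
df=(abs(cv2.GaussianBlur(t0.astype(np.float32),(5,5),0)-cv2.GaussianBlur(t8.astype(np.float32),(5,5),0)).max(2)>30).astype(np.uint8)
print(blobs(df,20))
```

```text
w6 top-edge row 265 width row310 138 red top row 246
w7 top-edge row 265 width row310 138 red top row 246
w8 top-edge row 265 width row310 138 red top row 246
11.4833 [ 0.57369286 -0.06429851  0.16732757] [-0.20484155  0.48750305 -1.07874329] 0.05389864802434188
[([399.9, 347.8], [315, 165, 187, 315, 16057]), ([364.9, 203.9], [360, 196, 12, 18, 112]), ([389.1, 209.5], [384, 203, 12, 14, 87]), ([383.5, 213.2], [380, 206, 10, 13, 61]), ([41.1, 379.3], [0, 338, 87, 74, 3338]), ([8.5, 434.7], [0, 418, 21, 33, 433]), ([59.9, 458.8], [21, 421, 107, 59, 3538]), ([8.6, 468.0], [0, 454, 20, 26, 434]), ([338.0, 475.8], [325, 470, 29, 10, 195]), ([321.6, 477.6], [319, 475, 6, 5, 20])]
```

```bash
python3 -c "
from workcell import order
print(order.finish_job())"
```

```text
the job is handed in; nothing more can be done
None
```

The job is done and handed in at about 11.5 s. I turned the vent to half open first, then unscrewed the cap, and finished still holding it about 20 mm above the mouth.

- **Vent:** I turned the handle from about 10° to about 45°. From above it measured 44–45° past the bottle's x by the holder and 43.9° by the dial marks, so the two disagree by about 1°. It lies over the half-open mark and looked unmoved in the last picture.
- **Unscrewing:** I turned the cap 73.8°, to about 71–73° past the bottle's x. It did not slip in the jaws in three wrist pictures.
- **Lift:** I raised it 40 mm straight up. The wrist then read about -1 N, so the bottle did not come up with it. The cap was level to 0.2°, centred to about 0.3 mm by the arm's own reading and 54 mm wide in the grip.
- **Bench:** A before/after comparison of the top view showed changes only at the arm and the vent handle. The arm hides part of that view, including the bottle, spare cap and wrench. I saw the spare cap undisturbed in the scene camera, but only part of the wrench.

**Not settled:**
- Camera position estimates differed by 2–3 mm; I fixed this by recentring at close range and from the gripped vent handle.
- Rim height is worked out from arm readings and could be off by 1–2 mm.

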